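# Refit the drain plate in the bench parts-cleaning tub

### The arm

A 6-joint arm with a two-finger parallel gripper is mounted at the origin on the work surface. World frame = base frame: x ahead of the robot, y to its left, z up, the work surface at z = 0. Lengths are in mm, angles in rad, forces in N, time in s.
With the tool pointing down it reaches from about 350 to 775 mm from the base axis. Payload 7.3 kg.
Tool frame: the origin (TCP) lies midway between the tips of the shut fingers; the grasp point (between the pads) lies 19 mm behind it; z points along the fingers, x is the direction in which the jaws open and shut, and the axes are right-handed (so a half turn about z gives the same grasp; the last joint's range is limited). The gripper opens to 92 mm and grips with 3 to 60 N. Pads are 19 mm wide; open, the fingers measure 130 mm over their backs; the gripper's body (75 mm by 190 mm) begins 47 mm behind the grasp point.
Start: joints at [-1.301, 0.342, 1.524, -0, 1.275, -0.146], TCP at [212.083, -480.277, 226.741] pointing down, gripper open.
Joint ranges: [-2.53, 2.53], [-0.77, 2.02], [0.04, 2.7], [-1, 4.14], [0.28, 2.66], [-3.11, 3.11]. Speed limits (rad/s): [2.57, 2.57, 3.14, 3.14, 3.14, 3.14].

### API

Orientations are given as [roll, pitch, yaw] about the fixed x, y, z axes, in that order (R = Rz(yaw) Ry(pitch) Rx(roll)).
In Python, from plant import bot gives the robot as it stands.
- The arm moves only by the shell command python3 -m pendant 'ROWS' [OPENING]. ROWS is JSON, a list of rows, each an object with "linear": the shift along the world's x, y, z in mm, a list of three; "twist": the turn about the world's z in degrees. In form: [{"linear": [x, y, z], "twist": twist}, ...]. A call has 1 to 20 rows; each row is the pose to reach, as a shift and turn from the pose commanded when the call began; what a row does not reach only later rows make up. A row lasts 1/8 s, in which the tool goes at most 62.5 mm and 10.7 degrees, less where a joint would pass 70% of its speed; a pose out of reach is approached as far as the arm can. A call with a gripper value outside its range is refused whole. OPENING is the closure in counts, from 0 (fully open) to 255 (shut), set as the call begins (- or left out, the last holds). The fingers move at their own pace and stop on an object; the grip force is fixed at half the most. Time passes only in rows, so rows that repeat a pose let the fingers close. It gives the time, the measured TCP pose, the force and the opening at its end, in the units of the state.
- bot.get_obs(): the state, without advancing time (a new reading comes with each control period).
- bot.capture(name): name is "scene" or "side" or "wrist"; returns a dict with "frame" (384x512x3 uint8, blue, green, red), "z_map" (384x512 float32, mm along the optical axis (not along the pixel's ray), 0 where there is no reading), "fx", "fy", "cx", "cy" (pixels), "k1" (the pictures are not rectified: a ray, as slopes to the right and down, at radius r is drawn at 1 + k1 r^2 times it, then the intrinsics apply), "rvec" (rotation vector, rad) and "tvec" (3), from world to camera coordinates, as OpenCV has them. Camera axes: x right, y down, z forward; pixel columns grow to the right and rows downward; lengths in mm; the calibration is good to about 2 mm. A picture is of the moment at which its call begins.
- bot.close_job(): hands the job in, once; it reports no verdict.
The state is a dict: "time": time; "joint_positions": joint angles; "dq": joint speeds; "tau": joint torques, N m; "tool_pos": TCP position; "tcp_rot": TCP orientation; "contact_force": force on the tool from outside, world axes, zero at the start; "moment": the same for the moment, N m; "grip_width": finger opening in mm.
Only numpy, scipy, OpenCV 4.12 (cv2) and the standard library are available. Lean on these libraries where they do the work, as an engineer would, in place of code of your own. Each camera call takes 0.05 s, during which the arm holds its last target. There are 200 camera calls.

### The job

Fit the orange slotted drain plate, handle up, back into the blue parts-cleaning tub: tuck one short edge under the yellow retaining lip, then lower the opposite edge, without letting it drop, until the plate lies flat on the ledges inside the tub. Let go of it there and leave the grey solid splash lid where it is.

Things in the scene. Friction and masses are not known exactly. Their poses are not given: they have to be found in the camera images.
- drain_plate: Orange slotted plate, 150 (x) x 110 (y) x 6 mm, about 0.25 kg, loose, flat on the bench. Black bridge handle in the middle of its top: bar 64 mm long along x, 16 mm thick along y (grip across this), 40 to 64 mm above the underside, on posts at x = +/-25 mm. Origin: centre of the underside; z up. Same after a half turn about z: either short edge may go under the lip.
- splash_lid: Loose grey solid plate (no slots) with the same outline, size and black handle as the drain plate; origin and axes likewise. Not needed for this job.
- tub: Blue tub fixed to the bench, open top, 178 (x) x 142 (y) mm outside, origin centre of underside, z up. Walls 4 mm thick, 62 mm high; inside 170 x 134. Ledges 25 mm wide, tops at z = 30 mm, along both long inner walls carry the plate. Yellow lip, 4 mm thick (z 62 to 66), spans the -x end, which faces the robot give or take yaw, and covers x -85 to -51 mm; opening left: 136 mm long.
- lip (a point): Point at the middle of the free edge of the tub's yellow lip, on its underside: x = -51, y = 0, z = 62 mm in the tub's frame; same axes as the tub.
Mind the look-alikes: they are no part of the job. Several things have the shape of the drain_plate; the one meant has the colours described above. Leave any pink look-alike of the tub alone.

How it is judged:
By the outcome, as a careful person would: the job done as asked, in the order asked, and still so for the second after the job is handed in, with the robot touching nothing.
It also fails if it takes over 40 s, if anything falls off the work surface, if the arm or the gripper's body presses on something with over 40 N, if the wrist force passes 120 N, or if a joint passes its speed limit or range.

## Working session

There is one attempt and no reset: what is moved stays moved. The work goes in short steps, Python scripts to look and compute and a shell command to move; the robot and the scene stay as the last step left them, time stands still between calls to the robot, and variables do not carry over. Pictures are saved under pics/ and viewed, about 8 in all and at most 12, crops included, and the job is handed in when it is done.

```bash
ls; mkdir -p pics; cat > h.py <<'E'
import numpy as np, cv2
from plant import bot
def cap(n):
    c=bot.capture(n); c['R']=cv2.Rodrigues(np.array(c['rvec'],float))[0]; c['t']=np.array(c['tvec'],float).ravel(); return c
def slopes(c,uv):
    uv=np.atleast_2d(np.array(uv,float)); d=(uv-[c['cx'],c['cy']])/[c['fx'],c['fy']]
    s=d.copy()
    for _ in range(20): s=d/(1+c['k1']*(s**2).sum(1,keepdims=True))
    return s
def plane(c,uv,z):
    s=slopes(c,uv); r=np.c_[s,np.ones(len(s))]@c['R']; o=-c['R'].T@c['t']
    return o+r*((z-o[2])/r[:,2])[:,None]
def depthpts(c,uv):
    uv=np.atleast_2d(np.array(uv)); s=slopes(c,uv); z=c['z_map'][uv[:,1].astype(int),uv[:,0].astype(int)]
    return (np.c_[s,np.ones(len(s))]*z[:,None]-c['t'])@c['R']
E
python3 - <<'E'
from h import *
o=bot.get_obs(); print({k:np.round(v,3) for k,v in o.items()})
ims=[]
for n in ['scene','side','wrist']:
    c=cap(n); ims.append(c['frame']); print(n,c['fx'],c['k1'],-c['R'].T@c['t'],(c['z_map']>0).mean())
a=np.zeros((600,800,3),np.uint8)
for i,(x,y) in enumerate([(0,0),(400,0),(0,300)]): a[y:y+300,x:x+400]=cv2.resize(ims[i],(400,300),interpolation=cv2.INTER_AREA)
cv2.imwrite('pics/a.png',a)
E
```

```text
pics
{'time': np.float64(0.0), 'joint_positions': array([-1.301,  0.343,  1.525, -0.   ,  1.275, -0.146]), 'dq': array([-0.   , -0.   , -0.001, -0.002, -0.   ,  0.002]), 'tau': array([ 1.0000e-03, -4.3124e+01, -2.4422e+01,  7.2000e-02,  5.6000e-02,
       -0.0000e+00]), 'tool_pos': array([ 211.945, -479.87 ,  226.052]), 'tcp_rot': array([-3.141e+00,  2.000e-03, -1.155e+00]), 'contact_force': array([-1.081,  0.555,  0.061]), 'moment': array([ 0.03 , -0.029,  0.016]), 'grip_width': np.float64(91.78)}
scene 353.7341686268568 -0.05007377305649444 [1025.36602988   16.35470798  755.42764805] 0.99591064453125
side 471.09825202002185 -0.14437078970970668 [ 183.4734934  815.266977  1055.5309659] 0.9964701334635416
wrist 343.2197466665617 -0.05881926930274523 [ 280.5049372  -450.29462368  384.06159453] 0.99615478515625
```

View pics/a.png

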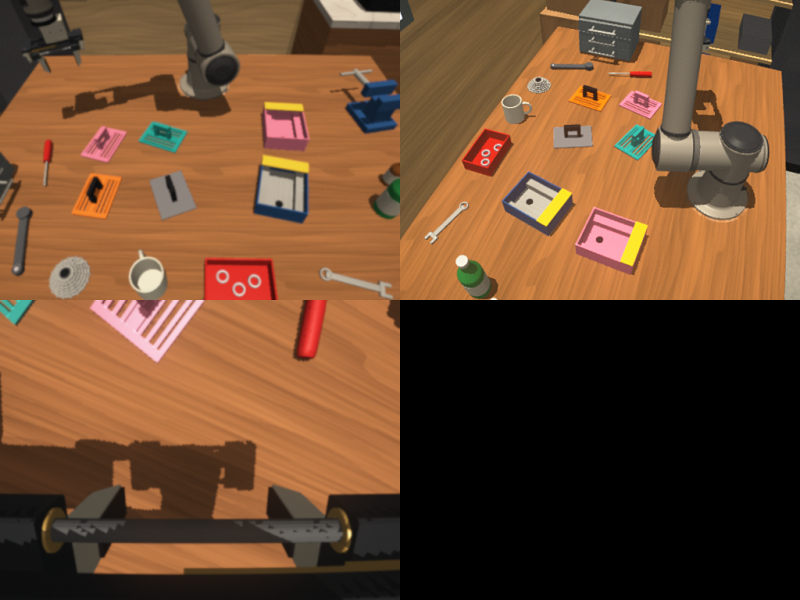

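The top-left view is the scene camera and the top-right is the side camera. In the scene view (400-wide tile), the plate-shaped things are:
- Orange slotted at (97,195). Its slots, colour and black handle fit the description.
- Grey solid lid at (172,195).
- Pink slotted at (103,143).
- Teal slotted at (163,136).

The blue tub is at (282,190) and the pink look-alike tub at (285,125). Next I'll measure the orange plate and the blue tub, with one enlarged crop to confirm.

```bash
cat >> h.py <<'E'
def cloud(c):
    h,w=c['z_map'].shape; u,v=np.meshgrid(np.arange(w),np.arange(h)); uv=np.c_[u.ravel(),v.ravel()]
    return depthpts(c,uv).reshape(h,w,3)
def rect(P):
    (cx,cy),(w,h),a=cv2.minAreaRect(P[:,:2].astype(np.float32))
    if w<h: w,h,a=h,w,a+90
    return np.round([cx,cy,w,h,(a+90)%180-90],1)
E
python3 - <<'E'
from h import *
crops=[]
for n in ['scene','side']:
    c=cap(n); hsv=cv2.cvtColor(c['frame'],cv2.COLOR_BGR2HSV); X=cloud(c)
    H,S,V=[hsv[...,i].astype(int) for i in range(3)]
    def comps(m,z,nm,mina=60):
        k,lab,st,ce=cv2.connectedComponentsWithStats(m.astype(np.uint8),connectivity=8)
        for i in range(1,k):
            if st[i,4]<mina: continue
            vs,us=np.where(lab==i); 
            print(n,nm,'px',ce[i].round(),'n',st[i,4],'rect',rect(plane(c,np.c_[us,vs],z)),'zmed',np.median(X[vs,us,2]).round(1))
    ws=(X[...,0]>300)&(X[...,0]<800)&(abs(X[...,1])<450)
    comps((H>=8)&(H<=16)&(S>225)&(V>190)&ws&(X[...,2]>1),6,'orange')
    comps((H>=22)&(H<=33)&(S>150)&(V>100)&ws,66,'yellow')
    comps((H>=105)&(H<=128)&(S>90)&ws&(abs(X[...,2]-62)<6),62,'bluerim',30)
    comps((V<60)&ws&(X[...,2]>30)&(X[...,2]<75),64,'black',20)
    f=c['frame']; 
    x0,y0=((70,190) if n=='scene' else (120,80)); crops.append(cv2.resize(f[y0:y0+150,x0:x0+200] if n=='scene' else f[y0:y0+150,x0+40:x0+240],(400,300),interpolation=cv2.INTER_CUBIC))
    if n=='side': crops.append(cv2.resize(f[200:350,120:320],(400,300)))
    else: crops.append(cv2.resize(f[180:330,290:490],(400,300)))
cv2.imwrite('pics/b.png',np.vstack([np.hstack(crops[:2]),np.hstack(crops[2:])]))
E
```

```text
scene yellow px [365. 210.] n 728 rect [499.7 261.7 139.8  39.3  77.4] zmed 66.1
scene bluerim px [369. 268.] n 158 rect [655.9 236.2 129.9  37.9 -86.2] zmed 61.1
scene black px [390. 230.] n 33 rect [562.  310.2  51.9   4.7 -12.5] zmed 41.3
scene black px [218. 239.] n 183 rect [586.1 -89.   81.2  15.1  22.1] zmed 63.0
scene black px [119. 241.] n 235 rect [ 595.7 -317.8   74.8   28.6   -7. ] zmed 58.8
scene black px [390. 256.] n 50 rect [625.6 296.3  67.2   4.4 -12.4] zmed 43.0
side orange px [241. 131.] n 281 rect [ 581.9 -322.2  145.6   97.5   -6.6] zmed 7.7
side yellow px [197. 265.] n 762 rect [498.5 260.9 143.1  38.7  77.8] zmed 68.0
side bluerim px [144. 263.] n 68 rect [619.2 303.6 115.6  37.1 -33. ] zmed 62.9
side black px [243. 116.] n 121 rect [ 575.1 -304.7   70.6   52.9  -71.7] zmed 56.6
```

View pics/b.png

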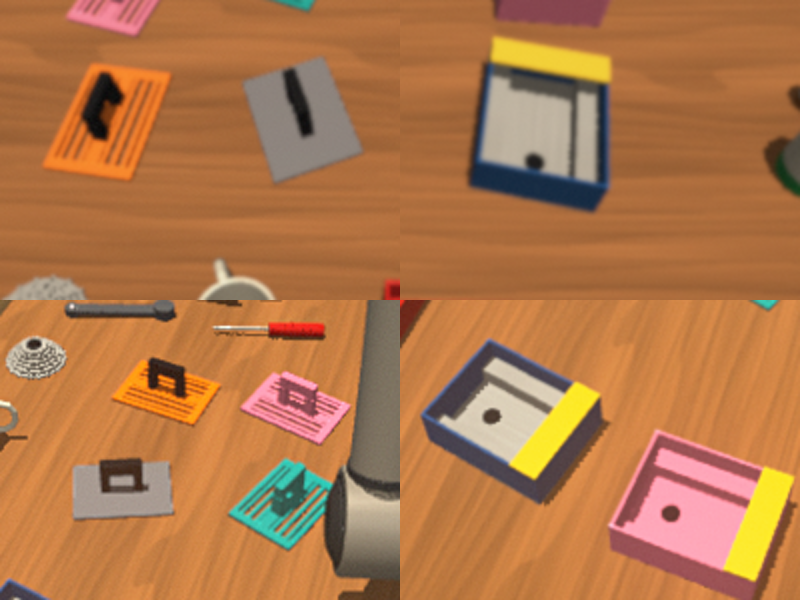

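The crop confirms the orange slotted plate with the black handle, at scene px (119,241) and side px (241,131). It lies at about (582,-322) with yaw about -6.6°, and its 146 x 98 outline fits. The blue tub's lip is at about (499,261), so tub yaw is about -12.4° and its origin about (567.5,246). Moving above the handle for a close look.

```bash
python3 -m pendant '[{"linear":[40,16,0],"twist":-3},{"linear":[90,36,0],"twist":-7},{"linear":[140,57,0],"twist":-11},{"linear":[190,77,0],"twist":-15},{"linear":[240,97,0],"twist":-19},{"linear":[290,117,0],"twist":-23},{"linear":[340,137,0],"twist":-27},{"linear":[375,152,0],"twist":-29.5},{"linear":[386,156,0],"twist":-30.4},{"linear":[386,156,0],"twist":-30.4},{"linear":[386,156,0],"twist":-30.4}]' 0
python3 - <<'E'
from h import *
c=cap('wrist'); cv2.imwrite('pics/c.png',c['frame']); np.save('x.npy',0)
hsv=cv2.cvtColor(c['frame'],cv2.COLOR_BGR2HSV); X=cloud(c)
o=bot.get_obs(); print(np.round(o['tool_pos'],1),np.round(o['tcp_rot'],3),np.round(o['joint_positions'],2))
m=(abs(X[...,2]-64)<5)&(abs(X[...,0]-585)<90)&(abs(X[...,1]+320)<90)&(hsv[...,2]<90)
v,u=np.where(m); print('bar',len(v),rect(plane(c,np.c_[u,v],64)),u.min(),u.max(),v.min(),v.max())
m=(hsv[...,0]>=5)&(hsv[...,0]<=18)&(hsv[...,1]>200)&(abs(X[...,2]-6)<4)&(abs(X[...,0]-585)<120)&(abs(X[...,1]+320)<120)
k,lab,st,ce=cv2.connectedComponentsWithStats(m.astype(np.uint8)); 
for i in range(1,k):
    if st[i,4]>500:
        v,u=np.where(lab==i); print(st[i],rect(plane(c,np.c_[u,v],6)))
E
```

```text
time: 1.62
tool_pos: [596.9, -325.2, 226.8]
tcp_rot: [3.141, -0.0, -1.686]
contact_force: [-1.0, 0.7, -0.2]
grip_width: 91.5
[ 596.9 -325.3  227. ] [ 3.141 -0.    -1.687] [-0.61  0.64  1.03 -0.    1.47  1.08]
bar 987 [ 583.  -328.9   63.3   14.9   -6.7] 248 263 162 225
[ 209  185   92   58 1789] [ 543.3 -323.6  107.7   70.1   83.4]
```

View pics/c.png

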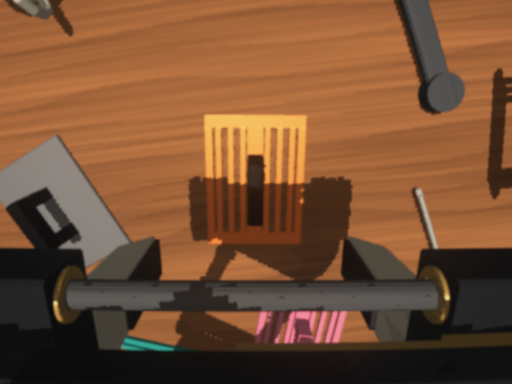

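The wrist view shows the orange plate at px (205–307, 115–243), with its bar at (255,190). The bar measures 63.3 x 14.9 mm at (583,-329), yaw -6.7°, matching its real size. I'll grip 16 mm off centre, towards the far side, so the near edge hangs low.

```bash
python3 -m pendant '[{"linear":[1,-3,-40],"twist":0},{"linear":[2,-6,-80],"twist":0},{"linear":[2,-6,-120],"twist":0},{"linear":[2,-6,-150],"twist":0},{"linear":[2,-6,-175],"twist":0},{"linear":[2,-6,-188],"twist":0},{"linear":[2,-6,-191],"twist":0},{"linear":[2,-6,-191],"twist":0}]'
python3 -m pendant '[{"linear":[0,0,0],"twist":0},{"linear":[0,0,0],"twist":0},{"linear":[0,0,0],"twist":0},{"linear":[0,0,0],"twist":0},{"linear":[0,0,0],"twist":0},{"linear":[0,0,0],"twist":0},{"linear":[0,0,0],"twist":0},{"linear":[0,0,0],"twist":0}]' 255
```

```text
time: 2.68
tool_pos: [600.4, -330.8, 36.7]
tcp_rot: [-3.14, -0.001, -1.686]
contact_force: [0.2, 0.1, -0.2]
grip_width: 91.9
time: 3.68
tool_pos: [600.1, -330.2, 35.7]
tcp_rot: [3.142, 0.0, -1.686]
contact_force: [0.9, 0.4, -0.4]
grip_width: 16.2
```

The bar is gripped at 16.2 mm. Lifting it and checking the tilt.

```bash
python3 -m pendant '[{"linear":[0,0,10],"twist":0},{"linear":[0,0,25],"twist":0},{"linear":[0,0,50],"twist":0},{"linear":[0,0,80],"twist":0},{"linear":[0,0,110],"twist":0},{"linear":[0,0,135],"twist":0},{"linear":[0,0,150],"twist":0},{"linear":[0,0,150],"twist":0},{"linear":[0,0,150],"twist":0}]'
python3 - <<'E'
from h import *
o=bot.get_obs(); t=np.array(o['tool_pos']); print(t,np.round(o['contact_force'],1),np.round(o['moment'],3))
a=np.radians(-6.6); ex=np.array([np.cos(a),np.sin(a)])
for n in ['scene','side']:
    c=cap(n); X=cloud(c); hsv=cv2.cvtColor(c['frame'],cv2.COLOR_BGR2HSV)
    m=(hsv[...,0]>=5)&(hsv[...,0]<=20)&(hsv[...,1]>170)&(X[...,2]>60)&(np.linalg.norm(X[...,:2]-t[:2],axis=2)<130)
    m=cv2.erode(m.astype(np.uint8),np.ones((2,2)))>0
    P=X[m]; s=(P[:,:2]-t[:2])@ex; z=P[:,2]-t[2]
    p=np.polyfit(s,z,1); r=z-np.polyval(p,s); k=abs(r)<6; p=np.polyfit(s[k],z[k],1)
    print(n,len(P),'slope deg',np.degrees(np.arctan(p[0])),'z at 0',p[1],s.min(),s.max())
    if n=='side': cv2.imwrite('pics/d.png',cv2.resize(c['frame'][40:220,140:380],(800,600)))
E
```

```text
time: 4.8
tool_pos: [599.6, -330.0, 184.5]
tcp_rot: [3.14, 0.001, -1.686]
contact_force: [-0.4, 0.2, -3.5]
grip_width: 16.0
[ 599.55033939 -329.97233545  184.49019877] [-0.4  0.2 -3.5] [ 0.083  0.03  -0.009]
scene 1356 slope deg 0.2647928897004868 z at 0 -30.158741131050498 -89.78153375584664 58.47786480927019
side 755 slope deg 0.03941799341092734 z at 0 -27.890020093921994 -92.36271901259234 53.30120227137625
```

View pics/d.png

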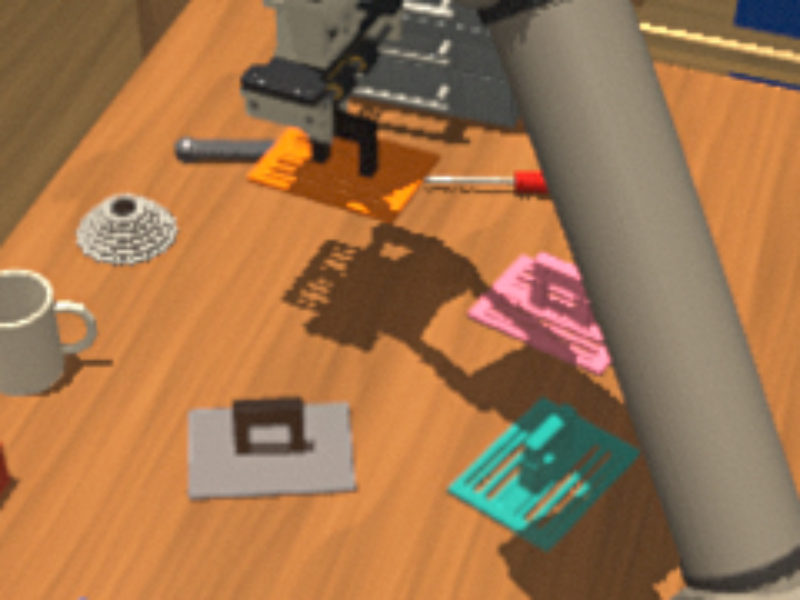

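The side view shows the plate held level with its centre 16 mm behind the grip. Friction in the pads holds it, so I'll tilt it by resting its far underside on the tub's far wall. Carrying it to the tub now.

```bash
python3 -m pendant '[{"linear":[0,15,0],"twist":0},{"linear":[1,50,0],"twist":0},{"linear":[3,100,0],"twist":-1},{"linear":[4,150,0],"twist":-2},{"linear":[5,200,0],"twist":-3},{"linear":[6,250,0],"twist":-4},{"linear":[7,300,0],"twist":-5},{"linear":[9,350,0],"twist":-5.8},{"linear":[10,400,0],"twist":-5.8},{"linear":[11,450,0],"twist":-5.8},{"linear":[12,500,0],"twist":-5.8},{"linear":[13,540,0],"twist":-5.8},{"linear":[13.5,560,0],"twist":-5.8},{"linear":[13.5,566.5,0],"twist":-5.8},{"linear":[13.5,566.5,0],"twist":-5.8},{"linear":[13.5,566.5,0],"twist":-5.8}]'
cat >> h.py <<'E'
TO=np.array([567.5,246.3]); A=np.radians(-12.4); EX=np.array([np.cos(A),np.sin(A)]); EY=np.array([-EX[1],EX[0]])
def tub(P): P=np.atleast_2d(P); return np.c_[(P[:,:2]-TO)@EX,(P[:,:2]-TO)@EY,P[:,2]]
def status(pic=None,cams=('scene','side')):
    o=bot.get_obs(); t=np.array(o['tool_pos']); print('t',o['time'],'tcp tub',tub(t).round(1),'F',np.round(o['contact_force'],1),'M',np.round(o['moment'],2),'w',round(o['grip_width'],1))
    ims=[]
    for n in cams:
        c=cap(n); ims.append(c['frame']); X=cloud(c); hsv=cv2.cvtColor(c['frame'],cv2.COLOR_BGR2HSV)
        T=tub(X.reshape(-1,3)).reshape(X.shape)
        m=(hsv[...,0]>=4)&(hsv[...,0]<=19)&(hsv[...,1]>170)&(X[...,2]>20)&(abs(T[...,0])<160)&(abs(T[...,1])<100)
        m=cv2.erode(m.astype(np.uint8),np.ones((2,2)))>0
        P=T[m]; p=np.polyfit(P[:,0],P[:,2],1)
        for _ in range(3):
            r=P[:,2]-np.polyval(p,P[:,0]); k=abs(r)<5; p=np.polyfit(P[k,0],P[k,2],1)
        P=P[k]; q=lambda i:np.percentile(P[:,i],[.5,99.5]).round(1)
        print(n,len(P),'tilt',np.degrees(np.arctan(p[0])).round(1),'ends x',q(0),'z',np.polyval(p,q(0)).round(1),'y',q(1))
        y=(hsv[...,0]>=22)&(hsv[...,0]<=33)&(hsv[...,1]>150)&(abs(T[...,2]-66)<6)&(abs(T[...,0])<120)&(abs(T[...,1])<90)
        if y.sum()>20: v,u=np.where(y); Y=tub(plane(c,np.c_[u,v],66)); print('  lip x',np.percentile(Y[:,0],[1,99]).round(1),'y',np.percentile(Y[:,1],[1,99]).round(1),'z',np.median(T[y][:,2]).round(1))
    if pic: cv2.imwrite(pic,np.hstack([cv2.resize(ims[0][140:340,240:470],(400,348)),cv2.resize(ims[1][150:350,90:320],(400,348))]))
E
python3 -c "
from h import *; status('pics/e.png')"
```

```text
time: 6.9
tool_pos: [613.8, 234.7, 185.8]
tcp_rot: [3.142, -0.001, -1.788]
contact_force: [0.6, -0.2, -3.0]
grip_width: 15.5
t 6.9 tcp tub [[ 47.7  -1.4 185.8]] F [ 0.6 -0.2 -3. ] M [ 0.1  -0.06 -0.04] w 15.5
scene 1155 tilt 0.2 ends x [-38.3 106.4] z [156.2 156.8] y [-54.9  52.4]
  lip x [-87.8 -52.9] y [-68.6  -5.6] z 65.8
side 842 tilt -0.3 ends x [-46.1  93.2] z [158.3 157.6] y [-54.4  54.1]
  lip x [-89.4 -52.5] y [-70.8  70.2] z 68.0
```

View pics/e.png

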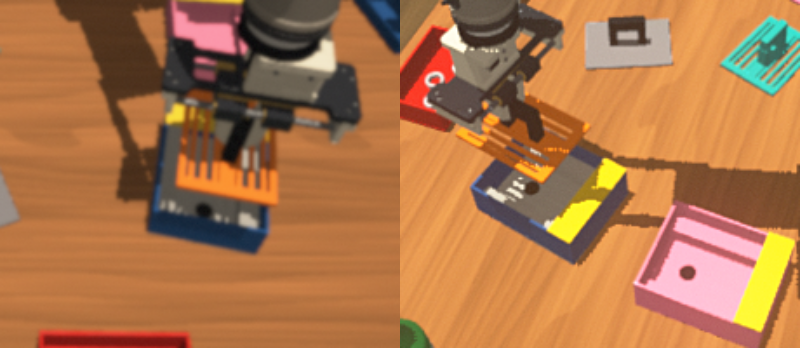

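The plate is level above the tub, square with it, and its near edge is about 8 mm clear of the lip. Lowering the far underside onto the far wall to start the tilt.

```bash
python3 -m pendant '[{"linear":[0,0,-15],"twist":0},{"linear":[0,0,-35],"twist":0},{"linear":[0,0,-55],"twist":0},{"linear":[0,0,-70],"twist":0},{"linear":[0,0,-80],"twist":0},{"linear":[0,0,-85],"twist":0},{"linear":[0,0,-87],"twist":0},{"linear":[0,0,-89],"twist":0},{"linear":[0,0,-91],"twist":0},{"linear":[0,0,-93],"twist":0},{"linear":[0,0,-93],"twist":0}]'
python3 -c "
from h import *; status()"
```

```text
time: 8.38
tool_pos: [613.3, 236.5, 96.7]
tcp_rot: [-3.14, 0.001, -1.787]
contact_force: [-10.4, -2.0, 16.9]
grip_width: 15.8
t 8.375 tcp tub [[46.8  0.3 96.7]] F [-10.4  -2.   16.9] M [-0.4   1.48 -0.06] w 15.8
scene 752 tilt 0.9 ends x [  7.8 106. ] z [67.2 68.8] y [-53.2  54. ]
  lip x [-78.1 -50.6] y [-48.3 -24.5] z 66.4
side 695 tilt 1.1 ends x [-45.5  65.9] z [67.2 69.4] y [-51.7  55.1]
  lip x [-89.4  32.3] y [-70.8  70.1] z 67.9
```

The plate is pressing at 20 N with little tilt. The wall friction points in -x and opposes the turn, so I'll draw the plate towards the lip while pressing to reverse it.

```bash
python3 -m pendant '[{"linear":[-2,0.4,0],"twist":0},{"linear":[-4,0.9,0],"twist":0},{"linear":[-6,1.3,-1],"twist":0},{"linear":[-7,1.5,-2],"twist":0},{"linear":[-7,1.5,-2],"twist":0}]'
python3 -c "
from h import *; status()"
```

```text
time: 9.1
tool_pos: [606.5, 238.1, 91.2]
tcp_rot: [-3.141, 0.0, -1.787]
contact_force: [-1.2, -0.7, 5.1]
grip_width: 15.6
t 9.1 tcp tub [[39.9  0.3 91.2]] F [-1.2 -0.7  5.1] M [-0.21 -0.27 -0.07] w 15.6
scene 848 tilt 8.6 ends x [-37.7 105.4] z [50.2 71.8] y [-53.7  54.2]
  lip x [-81.1 -50.7] y [-49.  -26.8] z 66.1
side 667 tilt 8.2 ends x [-43.5  60. ] z [50.5 65.3] y [-51.8  54.2]
  lip x [-89.2  84.5] y [-70.8  70.1] z 68.0
```

It has tilted 8.5° with the near edge down at about z = 44. Now sliding that edge under the lip, with a bit more tilt on the way.

```bash
python3 -m pendant '[{"linear":[-3,0.6,-1],"twist":0},{"linear":[-6,1.3,-2.5],"twist":0},{"linear":[-9,1.9,-2.5],"twist":0},{"linear":[-14,3.0,-2.5],"twist":0},{"linear":[-19,4.1,-2.5],"twist":0},{"linear":[-24,5.2,-2.5],"twist":0},{"linear":[-29,6.3,-2.5],"twist":0},{"linear":[-34,7.4,-2.5],"twist":0},{"linear":[-37,8.2,-2.5],"twist":0},{"linear":[-37,8.2,-2.5],"twist":0}]'
python3 -c "
from h import *; status('pics/f.png')"
```

```text
time: 10.45
tool_pos: [569.4, 246.0, 88.3]
tcp_rot: [-3.142, -0.0, -1.787]
contact_force: [0.2, -0.1, -2.6]
grip_width: 15.8
t 10.45 tcp tub [[ 1.9  0.1 88.3]] F [ 0.2 -0.1 -2.6] M [ 0.04 -0.08 -0.02] w 15.8
scene 764 tilt 11.6 ends x [-49.3  69.1] z [48.1 72.3] y [-53.1  54.2]
  lip x [-70.7 -59.1] y [-51.7  22. ] z 66.4
side 362 tilt 11.0 ends x [-43.8  22.2] z [50.3 63.2] y [-52.3  54.7]
  lip x [-89.3   8.8] y [-69.5  70.1] z 67.9
```

View pics/f.png

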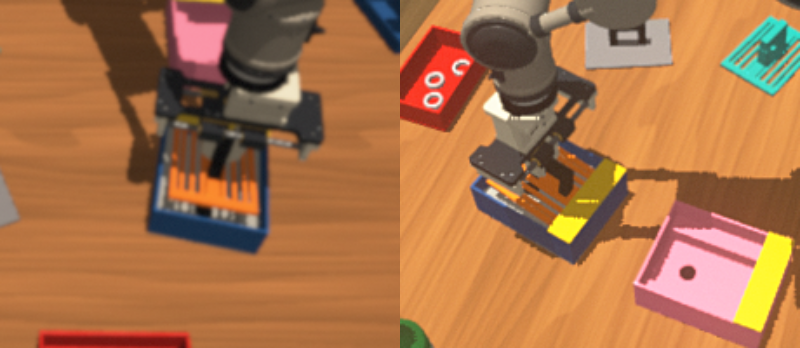

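The near edge is under the lip: the plate top is at z≈48 at the lip's free edge, where the underside is 62. The far edge is inside the far wall at x≈69 and the plate is free of contact. Lowering the far edge slowly, pivoting on the ledges.

```bash
python3 -m pendant '[{"linear":[0,0,-2],"twist":0},{"linear":[0,0,-4],"twist":0},{"linear":[0,0,-6],"twist":0},{"linear":[1.5,-0.3,-8],"twist":0},{"linear":[3,-0.6,-10],"twist":0},{"linear":[4.5,-1,-12],"twist":0},{"linear":[6,-1.3,-14],"twist":0},{"linear":[7.5,-1.6,-16],"twist":0},{"linear":[9,-2,-18],"twist":0},{"linear":[10.5,-2.3,-20],"twist":0},{"linear":[11.7,-2.6,-22],"twist":0},{"linear":[11.7,-2.6,-23],"twist":0},{"linear":[11.7,-2.6,-23],"twist":0}]'
python3 -c "
from h import *; status()"
```

```text
time: 12.18
tool_pos: [581.7, 243.2, 65.4]
tcp_rot: [-3.141, 0.0, -1.787]
contact_force: [1.6, -1.9, 2.6]
grip_width: 15.6
t 12.175 tcp tub [[14.5  0.  65.4]] F [ 1.6 -1.9  2.6] M [-0.27  0.01 -0.01] w 15.6
scene 523 tilt 0.5 ends x [-24.3  66.6] z [36.7 37.5] y [-52.2  52.8]
  lip x [-85.7 -52.6] y [-51.9 -30.9] z 66.3
side 357 tilt 0.1 ends x [-37.8  35.7] z [37.7 37.9] y [-51.7  54. ]
  lip x [-89.1 -52.2] y [-69.8  70.4] z 68.1
```

The plate is flat, with tilt at most 0.5° and its top at about 37 mm against 36 expected. A light press to seat it, then a partial open to clear the bar, and up.

```bash
python3 -m pendant '[{"linear":[0,0,-1],"twist":0},{"linear":[0,0,-1.5],"twist":0},{"linear":[0,0,-1.5],"twist":0},{"linear":[0,0,-0.5],"twist":0}]'
python3 -m pendant '[{"linear":[0,0,0],"twist":0},{"linear":[0,0,0],"twist":0},{"linear":[0,0,0],"twist":0},{"linear":[0,0,0],"twist":0},{"linear":[0,0,0],"twist":0},{"linear":[0,0,0],"twist":0}]' 120
python3 -c "
from h import *; status()"
```

```text
time: 12.78
tool_pos: [581.7, 243.3, 65.3]
tcp_rot: [-3.14, 0.0, -1.787]
contact_force: [2.2, -1.5, 2.4]
grip_width: 15.7
time: 13.52
tool_pos: [581.3, 243.3, 64.7]
tcp_rot: [3.142, -0.0, -1.787]
contact_force: [0.3, 0.8, 0.2]
grip_width: 48.1
t 13.525 tcp tub [[14.1  0.  64.7]] F [0.3 0.8 0.2] M [0.09 0.   0.01] w 48.1
scene 526 tilt 0.4 ends x [-36.5  66.8] z [36.6 37.2] y [-51.9  53. ]
  lip x [-69.8 -53.4] y [-52.   -7.7] z 66.2
side 333 tilt -0.5 ends x [-38.1  52.7] z [38.  37.1] y [-51.3  54. ]
  lip x [-89.4 -52.5] y [-69.9  70.2] z 68.1
```

```bash
python3 -m pendant '[{"linear":[0,0,8],"twist":0},{"linear":[0,0,25],"twist":0},{"linear":[0,0,50],"twist":0},{"linear":[0,0,85],"twist":0},{"linear":[0,-40,120],"twist":0},{"linear":[0,-90,140],"twist":0},{"linear":[0,-140,150],"twist":0},{"linear":[0,-190,150],"twist":0},{"linear":[0,-220,150],"twist":0},{"linear":[0,-220,150],"twist":0},{"linear":[0,-220,150],"twist":0}]'
python3 -c "
from h import *; status('pics/g.png')"
```

```text
time: 15.0
tool_pos: [581.4, 24.0, 215.6]
tcp_rot: [-3.141, 0.001, -1.787]
contact_force: [-0.1, 0.6, -0.2]
grip_width: 48.7
t 15.0 tcp tub [[  61.3 -214.1  215.6]] F [-0.1  0.6 -0.2] M [0.07 0.02 0.01] w 48.7
scene 886 tilt 0.5 ends x [-70.1  66. ] z [36.1 37.2] y [-51.4  52.3]
  lip x [-89.2 -52. ] y [-68.   70.2] z 66.2
side 84 tilt -2.5 ends x [-36.6  55. ] z [39.2 35.3] y [-49.3  44.8]
  lip x [-89.3 -51.7] y [-70.9  70.1] z 67.8
```

View pics/g.png

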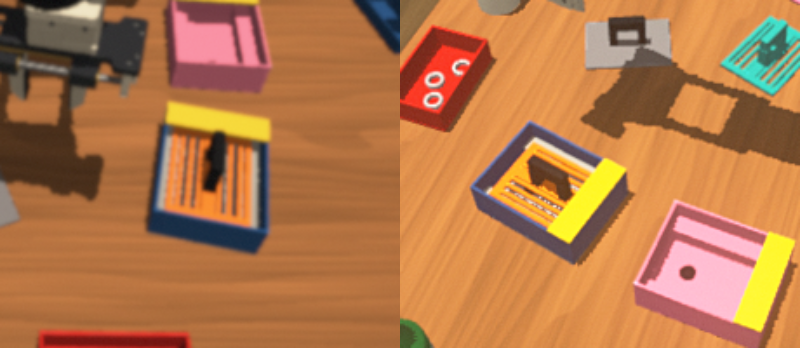

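The plate lies flat in the tub under the lip with its handle up. The gripper is well clear, and the lid and look-alikes haven't moved. Handing in.

```bash
python3 -c "
from plant import bot; print(bot.close_job())"
```

```text
the job is handed in; nothing more can be done
None
```

The orange drain plate is back in the blue tub, lying flat on the ledges with its handle up and one short edge under the yellow lip. I've let go of it and handed the job in at about 15 s.

**How it went:** I gripped the handle 16 mm off centre and tilted the plate about 11° against the tub's far wall. The first straight press on that wall (about 20 N) barely tilted it. Drawing the plate towards the lip while pressing did. I then slid the near edge under the lip, lowered the far edge in the grip until flat, released, and backed off.

**Last checks:**
- **Scene camera:** the plate's top is at 36–37 mm (36 expected), tilted about 0.5°, with its far edge inside the far wall.
- **Side camera:** it read -2.5°, but from only 84 visible points. Its earlier readings with more points were within 0.5° of flat, so I trusted the scene view.
- **Gripper:** it was about 200 mm away with no contact force.
- **Other things:** the grey lid and look-alikes looked unmoved in the pictures; I didn't measure them.

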